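# Return the pump hand controllers to their sloped rests and switch on

## Robot

A 6-joint arm with a two-finger parallel gripper is mounted at the origin on the work surface. World frame = base frame: x ahead of the robot, y to its left, z up, the work surface at z = 0. Lengths are in mm, angles in rad, forces in N, time in s.
With the tool pointing down it reaches from about 350 to 850 mm from the base axis. Payload 8.1 kg.
Tool frame: the origin (TCP) lies between the finger pads; the fingertips stand 19 mm ahead of it and the grasp point (between the pads) is the TCP; z points along the fingers, y is the line along which they close (so a half turn about z gives the same grasp; the last joint's range is limited). The gripper opens to 93 mm and grips with 3 to 60 N. Pads are 15 mm wide; open, the fingers measure 128 mm over their backs; the gripper's body (75 mm by 188 mm) begins 65 mm behind the grasp point.
Start: joints at [-0.085, 0.13, 1.488, -0, 1.523, -0.085], TCP at [600.004, 0.022, 237.635] pointing down, gripper open.
Joint ranges: [-2.96, 2.96], [-0.89, 2.26], [0.02, 2.5], [-1.34, 4.48], [0, 2.73], [-2.66, 2.66]. Speed limits (rad/s): [2.39, 2.39, 2.79, 3.14, 3.14, 3.14].

## Interface

Orientations are given as a unit quaternion [w, x, y, z].
In Python, from bench import env gives the robot as it stands.
- The arm moves only by the tool carry_out, never from a script. Its argument "motion" is a list that holds one entry, the list of rows, each a list of 5 numbers: the closure, from -1 (fully open) to 1 (shut), then the shift along the world's x, y, z in cm, then the turn about the world's z in rad. A call has 1 to 12 rows; each row is the pose to reach, as a shift and turn from the pose commanded when the call began; what a row does not reach only later rows make up. A row lasts 1/12 s, in which the tool goes at most 41.7 mm and 7.16 degrees, less where a joint would pass 70% of its speed; a pose out of reach is approached as far as the arm can. A call with a gripper value outside its range is refused whole. The fingers move at their own pace and stop on an object; "newtons" is the grip in N (left out, the last holds). Time passes only in rows, so rows that repeat a pose let the fingers close. It gives the time, the measured TCP pose, the force, the opening and the grip force at its end, in the units of the state.
- env.read_state(): the state, without advancing time (a new reading comes with each control period).
- env.snapshot(name): name is "scene" or "side" or "wrist"; returns (picture, depth): 400x640x3 uint8, red, green, blue; 400x640 float32, mm along the optical axis (not along the pixel's ray), 0 where there is no reading.
- env.camera_params(name): a dict with "camera_matrix" (3x3 intrinsics, pixels), "position" and "orientation" of the camera in the world. Camera axes: x right, y down, z forward; pixel columns grow to the right and rows downward; lengths in mm; the calibration is good to about 2 mm. A picture is of the moment at which its call begins: read the wrist's pose just before it. camera_params takes no time and is no camera call; for the wrist camera it gives the pose at the moment of the call.
- env.hand_in(): hands the job in; it is judged then, once.
Trained networks look in the newest picture that a camera, given by its name, has taken for a name from the list of things; names that differ only in an ending like _2 or _b are one class to them, and where a whole thing is asked for, a point or a joint stands for the part that bears it (a point fixed in the world has none). Each returns a list of dicts, best first, with "confidence" (0 to 1); they miss things now and then, are a little off and sometimes report something else, mostly with a low value. They report only what shows in the picture. A call takes as long as a camera call.
- env.trace(label, camera): "region" (400x640 bool, what is visible of it) and "position" ([column, row] in pixels, amid what is visible of it).
- env.place_of(label, camera): "position" ([column, row] in pixels: a listed point, or the origin of a listed thing).
The state is a dict: "clock": time; "joint_positions": joint angles; "joint_velocities": joint speeds; "tau": joint torques, N m; "ee_pos": TCP position; "tcp_rot": TCP orientation; "wrist_force": force on the tool from outside, world axes, zero at the start; "moment": the same for the moment, N m; "opening": finger opening in mm; "grasp_force": force on a finger pad.
Only numpy, scipy, OpenCV 4.12 (cv2) and the standard library are available. Lean on these libraries where they do the work, as an engineer would, in place of code of your own. Each camera call takes 0.05 s, during which the arm holds its last target. There are 200 camera calls.

## Task

Put the yellow and the blue pump controllers back on the narrow sloped rests of their own colours, keys outward and coloured end uppermost, each sitting flat and centred with its foot down against the lip, and do not drop them. When both are home and released, push the red-balled power lever over to the far side (on), and leave everything else on the bench alone.

Things in the scene. Friction and masses are not known exactly. Their poses are not given: they have to be found in the camera images.
- yellow_controller: Hand controller with a yellow end: a beige box 120 long (x) x 44 wide (y) x 30 thick (z) mm, 0.13-0.25 kg, lying flat on the bench, keys up. Origin: centre of its underside. x points along its length to the yellow head end (the last 36 mm are yellow); z points out of the keys.
- yellow_rest: Narrow aluminium rail, 24 wide, 100 long, sloped 35 deg, on a stand with yellow base plate 140 x 90 x 8. Origin: mid width on its upper face at the stop lip (low end, 45 mm over the bench). x up the slope, y across, z out of the slope. The yellow lip, 36 wide, stands 14 mm above that face. Home: controller's underside on rail, foot end at lip, i.e. its origin at (60, 0, 0) mm here, axes parallel.
- blue_controller: Hand controller with a blue end: a beige box 120 long (x) x 44 wide (y) x 30 thick (z) mm, 0.13-0.25 kg, lying flat on the bench, keys up. Origin: centre of its underside. x points along its length to the blue head end (the last 36 mm are blue); z points out of the keys.
- blue_rest: Narrow aluminium rail, 24 wide, 100 long, sloped 35 deg, on a stand with blue base plate 140 x 90 x 8. Origin: mid width on its upper face at the stop lip (low end, 45 mm over the bench). x up the slope, y across, z out of the slope. The blue lip, 36 wide, stands 14 mm above that face. Home: controller's underside on rail, foot end at lip, i.e. its origin at (60, 0, 0) mm here, axes parallel.
- power (a joint): Power lever, rad: 0 leaning all the way to -x of power_base (off), 1.0 leaning all the way to +x (on); upright at 0.5. It starts at 0 to 0.2 and stays where it is left; about 1 N at the ball moves it.
- power_tip (a point): Centre of the red ball (26 mm across) at the end of the lever, 80 mm from the lever's pivot; the stem is a 10 mm rod.
- power_base: Grey switch block of the lever, fixed, 70 (x) x 50 (y) x 25 (z) mm. Origin: centre of its underside. The pivot lies 22 mm above the origin; the lever swings in this body's x-z plane, +x roughly away from the robot. A pale box with a round gauge on the bench's other side does nothing.
- red_controller: Spare controller with a red end, 120 x 44 x 30 mm, lying between the rests; it has no rest. Origin: centre of underside. Bystander: leave alone.
- fitting: Small brass fitting, 28 mm across, 30 mm high. Origin: centre of underside. Bystander: leave alone.
- beaker: White beaker, 70 mm across, 85 mm high. Origin: centre of underside. Bystander: leave alone.
- screwdriver: Screwdriver with a red handle, 200 mm long, lying along its x. Origin: under its middle. Bystander: leave alone.
- bottle: Amber bottle, 66 mm across, 130 mm high. Origin: centre of underside. Bystander: leave alone.
- jar: Jar with a blue cap, 70 mm across, 90 mm high. Origin: centre of underside. Bystander: leave alone.
- pump_head: Black round pump head, 74 mm across, 50 mm high. Origin: centre of underside. Bystander: leave alone.

How it is judged (in metres and radians):
On the way, in this order (a step that is already met when the one before it is completed fails the run):
1. one controller (either) is home on the rest of its colour and released (((x of yellow_controller in the frame of yellow_rest between 0.055 and 0.065 m and y of yellow_controller in the frame of yellow_rest between -0.008 and 0.008 m and z of yellow_controller in the frame of yellow_rest between -0.004 and 0.004 m and x of yellow_rest in the frame of yellow_controller below -0.05 m and angle between the z axis of yellow_controller and the z axis of yellow_rest, either way round below 0.09 rad and angle between the x axis of yellow_controller and the x axis of yellow_rest, either way round below 0.14 rad and contact force between yellow_controller and the fingers below 0.1 N and linear speed of yellow_controller below 0.03 m/s) or (x of blue_controller in the frame of blue_rest between 0.055 and 0.065 m and y of blue_controller in the frame of blue_rest between -0.008 and 0.008 m and z of blue_controller in the frame of blue_rest between -0.004 and 0.004 m and x of blue_rest in the frame of blue_controller below -0.05 m and angle between the z axis of blue_controller and the z axis of blue_rest, either way round below 0.09 rad and angle between the x axis of blue_controller and the x axis of blue_rest, either way round below 0.14 rad and contact force between blue_controller and the fingers below 0.1 N and linear speed of blue_controller below 0.03 m/s))), for 0.3 s.
2. both controllers are home on the rests of their colours and released, the power lever not yet switched (x of yellow_controller in the frame of yellow_rest between 0.055 and 0.065 m and y of yellow_controller in the frame of yellow_rest between -0.008 and 0.008 m and z of yellow_controller in the frame of yellow_rest between -0.004 and 0.004 m and x of yellow_rest in the frame of yellow_controller below -0.05 m and angle between the z axis of yellow_controller and the z axis of yellow_rest, either way round below 0.09 rad and angle between the x axis of yellow_controller and the x axis of yellow_rest, either way round below 0.14 rad and contact force between each of yellow_controller, blue_controller and the fingers below 0.1 N and linear speed of each of yellow_controller, blue_controller below 0.03 m/s and x of blue_controller in the frame of blue_rest between 0.055 and 0.065 m and y of blue_controller in the frame of blue_rest between -0.008 and 0.008 m and z of blue_controller in the frame of blue_rest between -0.004 and 0.004 m and x of blue_rest in the frame of blue_controller below -0.05 m and angle between the z axis of blue_controller and the z axis of blue_rest, either way round below 0.09 rad and angle between the x axis of blue_controller and the x axis of blue_rest, either way round below 0.14 rad and value of joint power below 0.5 rad), for 0.3 s.
3. the power lever is pushed over to on (past 0.8 of its 1.0 rad) (value of joint power above 0.8 rad), for 0.2 s.
At the end, for the whole second after the job is handed in: Each controller lies still, released, on its own colour's rail, coloured end up, keys out: foot within 5 mm of the lip, centred within 8 mm, underside within 4 mm of the rail, flat within 5 and in line within 8 degrees. Lever past 0.8 of its 1.0 rad. The robot touches nothing (x of yellow_controller in the frame of yellow_rest between 0.055 and 0.065 m and y of yellow_controller in the frame of yellow_rest between -0.008 and 0.008 m and z of yellow_controller in the frame of yellow_rest between -0.004 and 0.004 m and x of yellow_rest in the frame of yellow_controller below -0.05 m and angle between the z axis of yellow_controller and the z axis of yellow_rest, either way round below 0.09 rad and angle between the x axis of yellow_controller and the x axis of yellow_rest, either way round below 0.14 rad and contact force between each of yellow_controller, blue_controller and the fingers below 0.1 N and linear speed of each of yellow_controller, blue_controller below 0.03 m/s and x of blue_controller in the frame of blue_rest between 0.055 and 0.065 m and y of blue_controller in the frame of blue_rest between -0.008 and 0.008 m and z of blue_controller in the frame of blue_rest between -0.004 and 0.004 m and x of blue_rest in the frame of blue_controller below -0.05 m and angle between the z axis of blue_controller and the z axis of blue_rest, either way round below 0.09 rad and angle between the x axis of blue_controller and the x axis of blue_rest, either way round below 0.14 rad and value of joint power above 0.8 rad and contact force between each of the arm, the fingers and anything else below 0.1 N).
It fails at once if the yellow controller is dropped or falls: it moves faster than 0.3 m/s while the fingers do not touch it (a fall of about 5 mm) (linear speed of yellow_controller above 0.3 m/s and contact force between yellow_controller and the fingers below 0.02 N).
It fails at once if the blue controller is dropped or falls: it moves faster than 0.3 m/s while the fingers do not touch it (a fall of about 5 mm) (linear speed of blue_controller above 0.3 m/s and contact force between blue_controller and the fingers below 0.02 N).
It fails at once if a bystander (red controller, fitting, beaker, screwdriver, bottle, jar, pump head) is moved by more than 20 mm (distance of any of red_controller, fitting, beaker, screwdriver, bottle, jar, pump_head from where it was at the start of the episode above 0.02 m).
It also fails if it takes over 72 s, if anything falls off the work surface, if the arm or the gripper's body presses on something with over 40 N, if the wrist force passes 120 N, or if a joint passes its speed limit or range.

## Working session

There is one attempt and no reset: what is moved stays moved. The work goes in short steps, Python scripts to look and compute and a tool call to move; the robot and the scene stay as the last step left them, time stands still between calls to the robot, and variables do not carry over. Pictures are saved under pics/ and viewed, at most 10 in all, crops included, and the job is handed in when it is done.

Besides the shell and the picture viewer there is one more tool, called as name(argument=value, ...) on one line, values as JSON. carry_out: Moves the arm, as the interface text tells. Its arguments: {"type":"object","properties":{"motion":{"type":"array","items":{"type":"array","items":{"type":"array","items":{"type":"number"}}}},"newtons":{"type":"number"}},"required":["motion"]}

```bash
mkdir -p pics; ls; cat > h.py <<'E'
import numpy as np, cv2
from bench import env
from scipy.spatial.transform import Rotation as R
def rot(q): return R.from_quat([q[1],q[2],q[3],q[0]]).as_matrix()
def cloud(d,cp):
    K=np.array(cp["camera_matrix"]); v,u=np.mgrid[0:d.shape[0],0:d.shape[1]]
    p=np.stack([(u-K[0,2])/K[0,0]*d,(v-K[1,2])/K[1,1]*d,d],-1)
    return p@rot(cp["orientation"]).T+np.array(cp["position"])
def ray(px,cp,z):
    K=np.array(cp["camera_matrix"]); r=rot(cp["orientation"])@np.array([(px[0]-K[0,2])/K[0,0],(px[1]-K[1,2])/K[1,1],1]); o=np.array(cp["position"])
    return o+r*(z-o[2])/r[2]
def shot(c):
    cp=env.camera_params(c); p,d=env.snapshot(c); return p,d,cp,cloud(d,cp)
E
python3 - <<'E'
from h import *
for c in ["scene","side","wrist"]:
    p,d,cp,X=shot(c); cv2.imwrite(f"pics/{c}0.png",p[:,:,::-1]); np.savez(f"{c}0.npz",p=p,d=d,X=X)
    print(c,np.round(cp["position"]),np.round(rot(cp["orientation"])[:,2],2))
    if c=="wrist": continue
    for n in ["yellow_controller","blue_controller","yellow_rest","blue_rest","power_base","red_controller","fitting","beaker","screwdriver","bottle","jar","pump_head"]:
        t=env.trace(n,c)[:1]; o=env.place_of(n,c)[:1]
        if not t or not o: print(n,"miss",len(t),len(o)); continue
        m=t[0]["region"]&(d>0); Y=X[m]; np.save(f"{c}_{n}.npy",Y)
        z=45 if "rest" in n else 0
        print(n,round(t[0]["confidence"],2),np.round(t[0]["position"]),m.sum(),"med",np.round(np.median(Y,0)),"lo",np.round(np.percentile(Y,2,0)),"hi",np.round(np.percentile(Y,98,0)),"org",round(o[0]["confidence"],2),np.round(ray(o[0]["position"],cp,z)))
    o=env.place_of("power_tip",c)
    for k in o[:2]:
        a=np.round(k["position"]).astype(int); print("tip",k["confidence"],a,np.round(X[a[1],a[0]]))
E
```

```text
pics
scene [1450.  706. 1071.] [-0.6  -0.47 -0.65]
yellow_controller 0.66 [310. 181.] 311 med [ 455. -164.   27.] lo [ 381. -195.    1.] hi [657.  10. 229.] org 0.55 [ 440. -171.    0.]
blue_controller 0.74 [403. 229.] 461 med [442. 237.  30.] lo [385. 182.   6.] hi [482. 280.  36.] org 0.65 [435. 232.   0.]
yellow_rest 0.62 [352. 236.] 236 med [604. 144.  64.] lo [555. 113.  25.] hi [657. 167. 102.] org 0.7 [573. 163.  45.]
blue_rest 0.46 [283. 195.] 157 med [ 603. -140.   63.] lo [ 562. -166.   40.] hi [ 658. -129.  102.] org 0.36 [805.  -8.  45.]
power_base miss 1 0
red_controller 0.69 [301. 234.] 584 med [668.  -2.  29.] lo [602. -32.  -0.] hi [719.  14.  35.] org 0.67 [659. -13.   0.]
fitting 0.46 [334. 211.] 43 med [500.  11.  15.] lo [490.  -2.   7.] hi [508.  17.  31.] org 0.63 [495.  -7.   0.]
beaker 0.85 [473. 226.] 577 med [326. 404.  59.] lo [276. 374.   6.] hi [342. 433.  86.] org 0.94 [313. 406.   0.]
screwdriver 0.69 [287. 138.] 126 med [ 290. -423.   20.] lo [ 244. -446.    7.] hi [ 330. -405.   28.] org 0.58 [ 324. -443.    0.]
bottle 0.89 [221. 186.] 669 med [ 709. 
[... 1220 characters left out ...]
485 med [305. 378.  62.] lo [275. 363.   5.] hi [336. 437.  86.] org 0.64 [295. 401.   0.]
screwdriver 0.65 [231. 342.] 662 med [ 285. -437.   20.] lo [ 232. -456.    0.] hi [ 365. -413.   27.] org 0.92 [ 329. -441.    0.]
bottle 0.72 [415. 284.] 1336 med [ 690. -361.   72.] lo [ 665. -374.    5.] hi [ 725. -329.  131.] org 0.8 [ 703. -333.   -0.]
jar 0.59 [358. 161.] 489 med [676. 310.  60.] lo [648. 296.  10.] hi [707. 349.  93.] org 0.64 [687. 345.   0.]
pump_head 0.73 [412. 227.] 587 med [767. -59.  34.] lo [737. -78.  -0.] hi [817.  20.  52.] org 0.96 [769. -44.   0.]
tip 0.67 [410 299] [ 683. -369.   34.]
tip 0.63 [322 284] [ 478. -380.  103.]
wrist [600.  72. 384.] [-0.   -0.26 -0.97]
```

View pics/scene0.png

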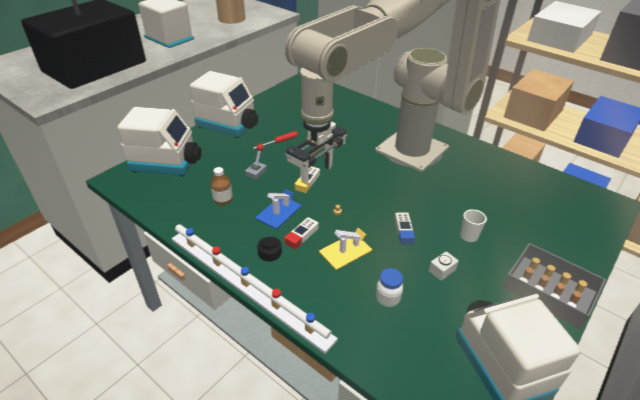

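carry_out(motion=[[[-1,-4,-4,0,0],[-1,-8,-8,0,0],[-1,-12,-12,0,0],[-1,-15.5,-14.5,0,0],[-1,-15.5,-14.5,0,0],[-1,-15.5,-14.5,0,0]]])

```text
clock: 3.15
ee_pos: [441.1, -148.3, 237.5]
tcp_rot: [-0.0, 0.708, 0.706, -0.001]
wrist_force: [0.2, -0.5, -1.0]
opening: 93.1
grasp_force: 0.0
```

```bash
cat >> h.py <<'E'
def rect(P,lo,hi):
    """min-area rectangle of the points with lo<z<hi, largest cluster on a 1 mm grid"""
    Q=P[(P[:,2]>lo)&(P[:,2]<hi)][:,:2]; o=Q.min(0)-5
    g=np.zeros(np.ceil((Q.max(0)-o+10)/2).astype(int),np.uint8); i=((Q-o)/2).astype(int); g[i[:,0],i[:,1]]=1
    g=cv2.morphologyEx(g,cv2.MORPH_CLOSE,np.ones((5,5),np.uint8)); n,l,s,_=cv2.connectedComponentsWithStats(g)
    k=1+np.argmax(s[1:,4]); Q=Q[l[i[:,0],i[:,1]]==k]
    c,wh,a=cv2.minAreaRect(Q.astype(np.float32)); a=np.radians(a)
    if wh[1]>wh[0]: wh=wh[::-1]; a+=np.pi/2
    return np.array(c),wh,a,Q
def controller(n,cam="wrist"):
    p,d,cp,X=shot(cam); t=env.trace(n,cam)
    m=t[0]["region"]; m=cv2.dilate(m.astype(np.uint8),np.ones((9,9)))>0; m&=d>0
    c,wh,a,Q=rect(X[m],22,36); print(n,cam,t[0]["confidence"],m.sum(),"c",np.round(c,1),"wh",np.round(wh,1),"a",round(a,3))
    hsv=cv2.cvtColor(p,cv2.COLOR_RGB2HSV); h=hsv[...,0]; b=(h>15)&(h<35) if n[0]=="y" else (h>100)&(h<130)
    k=m&b&(hsv[...,1]>150)&(X[...,2]>20); hc=X[k].mean(0)[:2]; u=np.array([np.cos(a),np.sin(a)])
    s=(hc-c)@u; print("head",k.sum(),np.round(hc,1),"along",round(s,1)); a=a if s>0 else a-np.pi
    print("yaw",round((a+np.pi)%(2*np.pi)-np.pi,3)); return p
E
python3 - <<'E'
from h import *
s=env.read_state(); print(s["clock"],s["ee_pos"],s["tcp_rot"])
p=controller("yellow_controller"); cv2.imwrite("pics/w1.png",p[:,:,::-1])
E
```

```text
3.15 [ 441.12901458 -148.30429688  237.5036547 ] [-1.57442904e-05  7.08291448e-01  7.05919057e-01 -1.22860994e-03]
yellow_controller wrist 0.68 6786 c [ 434.5 -179.5] wh [120.5  45.2] a 0.249
head 1395 [ 476.3 -167.3] along 43.5
yaw 0.249
```

View pics/w1.png

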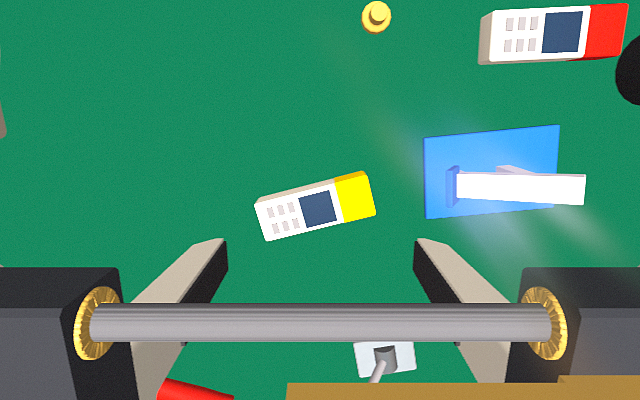

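```bash
cat >> h.py <<'E'
def rest(n,cam="wrist"):
    p,d,cp,X=shot(cam); t=env.trace(n,cam)
    print(n,[(round(k["confidence"],2),np.round(k["position"])) for k in t[:3]])
    m=cv2.dilate(t[0]["region"].astype(np.uint8),np.ones((9,9)))>0; m&=d>0
    B=rect(X[m],5,12); print("base c",np.round(B[0],1),"wh",np.round(B[1],1),"a",round(B[2],3))
    hsv=cv2.cvtColor(p,cv2.COLOR_RGB2HSV); P=X[m&(hsv[...,1]<90)&(X[...,2]>42)&(X[...,2]<112)]
    best=None; rng=np.random.default_rng(0)
    for _ in range(800):
        q=P[rng.integers(0,len(P),3)]; w=np.cross(q[1]-q[0],q[2]-q[0]); L=np.linalg.norm(w)
        if L<50: continue
        w=w/L*np.sign(w[2]); 
        if not .75<w[2]<.88: continue
        k=np.abs((P-q[0])@w)<1.5
        if best is None or k.sum()>best.sum(): best=k
    Q=P[best]; c=Q.mean(0); w=np.linalg.svd(Q-c,full_matrices=False)[2][2]; w*=np.sign(w[2])
    print("pts",len(P),len(Q),"slope",round(np.degrees(np.arccos(w[2])),1),"normal yaw up",round(np.arctan2(-w[1],-w[0]),3))
    e1=np.array([-w[0],-w[1],0]);e1/=np.linalg.norm(e1); e2=np.cross(w,np.cross(e1,w)); e2/=np.linalg.norm(e2); e3=np.cross(w,e2)
    uv=np.c_[(Q-c)@e2,(Q-c)@e3].astype(np.float32); r=cv2.minAreaRect(uv); (cx,cy),wh,a=r; a=np.radians(a)
    if wh[1]>wh[0]: wh=wh[::-1]; a+=np.pi/2
    if np.cos(a)<0:a-=np.pi
    x=np.cos(a)*e2+np.sin(a)*e3; ctr=c+cx*e2+cy*e3
    o=ctr-x*wh[0]/2; print("rail ctr",np.round(ctr,1),"wh",np.round(wh,1),"x axis",np.round(x,3),"yaw",round(np.arctan2(x[1],x[0]),3),"low end",np.round(o,1),"top",np.round(ctr+x*wh[0]/2,1))
    po=env.place_of(n,cam); print("place_of",[(round(k["confidence"],2),np.round(ray(k["position"],cp,45),1)) for k in po[:2]])
    return p
E
python3 - <<'E'
from h import *
rest("blue_rest")
E
```

```text
blue_rest [(0.81, array([507., 192.]))]
base c [ 631.5 -159.8] wh [123.3  54.7] a 0.038
pts 3599 3114 slope 34.9 normal yaw up 0.087
rail ctr [ 613.2 -147.4   73. ] wh [99.5 24.3] x axis [0.817 0.076 0.572] yaw 0.093 low end [ 572.6 -151.2   44.5] top [ 653.8 -143.6  101.4]
place_of [(0.66, array([ 572.3, -152.6,   45. ]))]
```

carry_out(motion=[[[-1,2.3,3.4,0,0],[-1,4.6,6.8,0,0],[-1,6.9,10.2,0,0],[-1,9.2,13.6,0,0],[-1,11.5,17,0,0],[-1,13.8,20.4,0,0],[-1,16,24,0,0],[-1,16,27.5,0,0],[-1,16,31,0,0],[-1,16,31,0,0],[-1,16,31,0,0]]])

```text
clock: 4.32
ee_pos: [604.7, 168.7, 236.6]
tcp_rot: [-0.0, 0.705, 0.709, -0.0]
wrist_force: [0.1, -0.5, -0.1]
opening: 93.0
grasp_force: 0.0
```

```bash
python3 - <<'E'
from h import *
print(env.read_state()["clock"],env.read_state()["ee_pos"]);
p=rest("yellow_rest"); cv2.imwrite("pics/w2.png",p[:,:,::-1])
try: controller("blue_controller")
except Exception as e: print(e)
E
```

```text
4.3167 [604.69781165 168.74455915 236.62472706]
yellow_rest [(0.85, array([326., 219.]))]
base c [600.4 125.3] wh [110.   56.5] a 2.802
pts 2849 2414 slope 35.0 normal yaw up -0.272
rail ctr [611.5 137.2  73.2] wh [100.1  24.5] x axis [ 0.792 -0.213  0.573] yaw -0.262 low end [571.8 147.8  44.6] top [651.1 126.5 101.9]
place_of [(0.84, array([571. , 151.5,  45. ]))]
blue_controller wrist 0.71 8783 c [426.  225.8] wh [120.4  45.5] a 0.729
head 2029 [457.7 252.5] along 41.4
yaw 0.729
```

View pics/w2.png

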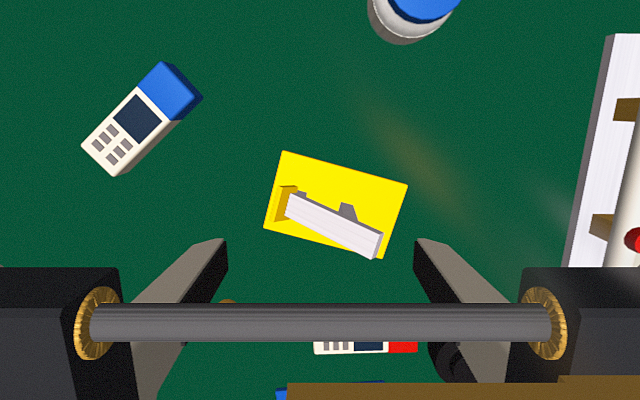

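carry_out(motion=[[[-1,-2.5,1.5,0,-0.12],[-1,-5,3,-2,-0.24],[-1,-7.5,4.6,-4,-0.36],[-1,-10,6.2,-6,-0.48],[-1,-12.5,7.8,-8,-0.6],[-1,-14.5,9.1,-10,-0.72],[-1,-14.5,9.1,-12,-0.845],[-1,-14.5,9.1,-14,-0.845],[-1,-14.5,9.1,-15.5,-0.845],[-1,-14.5,9.1,-15.5,-0.845],[-1,-14.5,9.1,-15.5,-0.845],[-1,-14.5,9.1,-15.5,-0.845]]])

```text
clock: 5.57
ee_pos: [461.0, 255.7, 83.9]
tcp_rot: [-0.0, 0.935, 0.354, 0.001]
wrist_force: [-0.3, 0.3, 0.6]
opening: 93.1
grasp_force: 0.0
```

```bash
python3 - <<'E'
from h import *
for i in range(2):
    s=env.read_state(); R_=rot(s["tcp_rot"]); print(s["clock"],np.round(s["ee_pos"],1),"toolx",np.round(R_[:,0],3),"tooly ang",round(np.arctan2(R_[1,1],R_[0,1]),3),s["wrist_force"])
    if i==0: controller("blue_controller")
E
```

```text
5.5667 [461.  255.7  83.9] toolx [0.749 0.663 0.001] tooly ang -0.846 [-0.28817956  0.33816401  0.55249873]
blue_controller wrist 0.98 12383 c [447.6 245.2] wh [63.1 44.9] a 0.719
head 4485 [458.2 254.2] along 13.9
yaw 0.719
5.6667 [461.3 256.1  84.4] toolx [0.748 0.663 0.003] tooly ang -0.846 [-0.39511684 -0.15944429 -0.32902136]
```

carry_out(motion=[[[-1,0,0,-3,0],[-1,0,0,-5,0],[-1,0,0,-6.1,0],[-1,0,0,-6.1,0],[1,0,0,-6.1,0],[1,0,0,-6.1,0],[1,0,0,-6.1,0],[1,0,0,-6.1,0],[1,0,0,-6.1,0],[1,0,0,-6.1,0]]], newtons=4)

```text
clock: 6.5
ee_pos: [460.2, 256.1, 22.0]
tcp_rot: [-0.0, 0.935, 0.355, 0.0]
wrist_force: [0.2, 0.6, -0.3]
opening: 57.4
grasp_force: 0.0
```

carry_out(motion=[[[1,0,0,0,0],[1,0,0,0,0],[1,0,0,0,0],[1,0,0,0,0],[1,-0.1,-0.1,0.6,0],[1,-0.25,-0.2,1.2,0],[1,-0.4,-0.36,1.81,0],[1,-0.6,-0.55,2.4,0],[1,-0.8,-0.75,3.0,0],[1,-1.04,-0.92,3.49,0],[1,-1.04,-0.92,3.49,0]]], newtons=4)

```text
clock: 7.42
ee_pos: [450.0, 246.8, 58.0]
tcp_rot: [0.0, 0.935, 0.355, 0.001]
wrist_force: [0.1, 0.2, -0.9]
opening: 43.7
grasp_force: 4.0
```

```bash
python3 - <<'E'
from h import *
s=env.read_state(); print(s["clock"],np.round(s["ee_pos"],1),s["opening"],s["grasp_force"],np.round(s["wrist_force"],2),np.round(s["moment"],3))
for c in ["scene","side"]:
    p,d,cp,X=shot(c)
    a=cv2.resize(p[:,:,::-1][120:300,330:480] if c=="scene" else p[:,:,::-1][130:240,200:350],None,fx=3,fy=3,interpolation=cv2.INTER_CUBIC)
    cv2.imwrite(f"pics/t_{c}.png",a)
E
```

```text
7.4167 [450.  246.8  58. ] 43.722283856403564 3.999970480799675 [ 0.06  0.16 -0.95] [ 0.016  0.083 -0.012]
```

View pics/t_side.png

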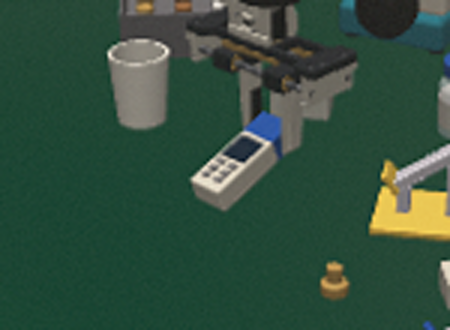

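carry_out(motion=[[[1,-0.25,-0.22,0.5,0],[1,-0.54,-0.48,1.0,0],[1,-0.85,-0.75,1.52,0],[1,-1.1,-0.98,1.9,0],[1,-1.34,-1.19,2.2,0],[1,-1.34,-1.19,2.2,0],[1,-1.34,-1.19,2.2,0]]], newtons=4)

```text
clock: 8.1
ee_pos: [436.3, 234.9, 78.9]
tcp_rot: [-0.0, 0.935, 0.355, 0.0]
wrist_force: [0.1, 0.9, -0.9]
opening: 43.8
grasp_force: 4.0
```

carry_out(motion=[[[1,0,0,0,0],[1,0,0,0,0],[1,0,0,0,0],[1,0,0,1,0],[1,0,0,3,0],[1,0,0,6,0],[1,0,0,10,0],[1,0,0,13,0],[1,0,0,15,0],[1,0,0,15,0]]], newtons=45)

```text
clock: 8.93
ee_pos: [438.6, 235.9, 234.6]
tcp_rot: [-0.0, 0.935, 0.355, 0.004]
wrist_force: [1.2, 0.1, -1.7]
opening: 44.0
grasp_force: 45.0
```

```bash
cat >> h.py <<'E'
def held(n):
    """tilt of the held box in tool frame, from depth of the keys face seen by the scene/side/wrist cameras"""
    s=env.read_state(); T=rot(s["tcp_rot"]); t0=np.array(s["ee_pos"])
    print(s["clock"],np.round(t0,1),"tooly",round(np.arctan2(T[1,1],T[0,1]),3),s["opening"],s["grasp_force"],np.round(s["wrist_force"],2))
    for c in ["wrist","scene","side"]:
        p,d,cp,X=shot(c); t=env.trace(n,c)
        if not t: print(c,"none"); continue
        m=t[0]["region"]&(d>0); L=(X[m]-t0)@T   # tool frame
        L=L[(np.abs(L[:,1])<30)&(np.abs(L[:,0])<140)&(np.abs(L[:,2])<130)]
        if len(L)<30: print(c,"few",len(L)); continue
        # candidate planes containing tool y: direction in x-z
        q=L[:,[0,2]]; best=(0,)
        for th in np.radians(np.arange(0,91,0.5)):
            n_=np.array([np.sin(th),-np.cos(th)]); k=q@n_  # tool z is down
            for sg in (1,):
                hst,e=np.histogram(k,np.arange(-60,60,2.0)); j=hst.argmax()
                if hst[j]>best[0]: best=(hst[j],np.degrees(th),e[j]+1)
        print(c,round(t[0]["confidence"],2),len(L),"plane n,tilt,off",best,"x",np.round(np.percentile(L[:,0],[1,99])),"y",np.round(np.percentile(L[:,1],[1,99])),"z",np.round(np.percentile(L[:,2],[1,99])))
        np.save(f"held_{c}.npy",L)
E
python3 -c "
from h import *
held('blue_controller')"
```

```text
8.9333 [438.6 235.9 234.6] tooly -0.845 44.011657616437084 44.99928116798401 [ 1.2   0.06 -1.71]
wrist 0.74 9921 plane n,tilt,off (np.int64(4513), np.float64(54.0), np.float64(11.0)) x [-89.  22.] y [-21.  22.] z [-11.  51.]
scene 0.55 151 plane n,tilt,off (np.int64(47), np.float64(59.5), np.float64(9.0)) x [-30.  24.] y [-22.  19.] z [-7. 20.]
side 0.59 580 plane n,tilt,off (np.int64(25), np.float64(1.0), np.float64(-53.0)) x [-97.  -2.] y [-24.  23.] z [-1. 80.]
```

```bash
sed -i 's/n_=np.array(\[np.sin(th),-np.cos(th)\])/n_=np.array([-np.sin(th),-np.cos(th)])/' h.py; python3 - <<'E'
import numpy as np
L=np.load("held_wrist.npy"); q=L[:,[0,2]]
for lab,f in (("keys",lambda t:(-np.sin(t),-np.cos(t))),("end",lambda t:(np.cos(t),-np.sin(t)))):
    b=(0,)
    for th in np.radians(np.arange(20,60,.5)):
        k=q@np.array(f(th)); h,e=np.histogram(k,np.arange(-60,60,1.)); j=(h[:-1]+h[1:]).argmax()
        if h[j]+h[j+1]>b[0]: b=(h[j]+h[j+1],np.degrees(th),np.median(k[(k>e[j])&(k<e[j+2])]),np.percentile(k,[1,50,99]))
    print(lab,b)
t=np.radians(35.5); u=q@np.array([np.cos(t),-np.sin(t)]); print("along",np.percentile(u,[.2,1,99,99.8]))
E
```

```text
keys (np.int64(4241), np.float64(33.0), np.float64(6.412489764659889), array([-21.64623442,   4.22539249,   7.20481109]))
end (np.int64(4741), np.float64(32.5), np.float64(11.895858369903078), array([-102.51042689,   10.90842255,   12.98300274]))
along [-104.83728998 -102.14449081   12.75475398   13.12229875]
```

carry_out(motion=[[[1,1,-2,0,-0.05],[1,2.9,-5.2,0,-0.11],[1,4.8,-8.6,0,-0.18],[1,6.7,-12,0,-0.25],[1,8.6,-15.4,0,-0.32],[1,10.5,-18.8,0,-0.39],[1,12.4,-22.2,0,-0.46],[1,14.3,-25.6,0,-0.53],[1,16.2,-29,0,-0.6],[1,18.1,-32.4,0,-0.636],[1,20,-35.8,0,-0.636],[1,21.14,-37.96,0,-0.636]]])

```text
clock: 10.23
ee_pos: [647.7, -148.1, 225.9]
tcp_rot: [-0.0, 0.999, 0.044, -0.001]
wrist_force: [0.9, 0.3, -2.0]
opening: 43.8
grasp_force: 45.0
```

carry_out(motion=[[[1,0,0,-1,0],[1,0,0,-2.5,0],[1,0,0,-4.5,0],[1,0,0,-4.5,0],[1,0,0,-4.5,0],[1,0,0,-4.5,0]]])

```text
clock: 10.73
ee_pos: [647.3, -144.1, 183.4]
tcp_rot: [-0.0, 0.999, 0.045, -0.0]
wrist_force: [-0.3, 0.1, -1.7]
opening: 43.7
grasp_force: 45.0
```

```bash
python3 - <<'E'
from h import *
held("blue_controller"); s=env.read_state(); print(np.round(s["ee_pos"],1),s["clock"])
E
python3 - <<'E'
import numpy as np
L=np.load("held_wrist.npy"); q=L[:,[0,2]]
for lab,f in (("keys",lambda t:(-np.sin(t),-np.cos(t))),("end",lambda t:(np.cos(t),-np.sin(t)))):
    b=(0,)
    for th in np.radians(np.arange(20,60,.5)):
        k=q@np.array(f(th)); h,e=np.histogram(k,np.arange(-60,60,1.)); j=(h[:-1]+h[1:]).argmax()
        if h[j]+h[j+1]>b[0]: b=(h[j]+h[j+1],np.degrees(th),np.median(k[(k>e[j])&(k<e[j+2])]),np.percentile(k,[1,50,99]))
    print(lab,b)
E
```

```text
10.7333 [ 647.3 -144.1  183.4] tooly -1.481 43.712328279386256 44.9992972612381 [-0.28  0.07 -1.67]
wrist 0.76 9728 plane n,tilt,off (np.int64(3754), np.float64(34.0), np.float64(7.0)) x [-88.  22.] y [-21.  21.] z [-11.  51.]
scene 0.57 258 plane n,tilt,off (np.int64(38), np.float64(34.5), np.float64(9.0)) x [-84.  23.] y [-26.  18.] z [-15.  63.]
side 0.81 760 plane n,tilt,off (np.int64(220), np.float64(34.0), np.float64(9.0)) x [-91.  -3.] y [-21.  26.] z [-8. 67.]
[ 648.1 -144.7  184.7] 11.0333
keys (np.int64(4254), np.float64(33.0), np.float64(6.289588668143859), array([-21.93453494,   4.06916223,   7.02567872]))
end (np.int64(4865), np.float64(33.0), np.float64(12.05251869044584), array([-101.14993365,   11.23165769,   13.19310925]))
```

carry_out(motion=[[[1,0,0,-1.5,0],[1,0,0,-3,0],[1,0,0,-4,0],[1,0,0,-4.8,0],[1,0,0,-5.2,0],[1,0,0,-5.4,0],[1,0,0,-5.5,0],[1,0,0,-5.5,0]]])

```text
clock: 11.7
ee_pos: [647.9, -144.8, 129.0]
tcp_rot: [0.0, 0.999, 0.045, 0.0]
wrist_force: [-0.1, -0.1, -2.9]
opening: 43.5
grasp_force: 45.0
```

carry_out(motion=[[[1,0,0,-0.1,0],[1,0,0,-0.1,0],[1,0,0,-0.2,0],[1,0,0,-0.2,0],[1,0,0,-0.3,0],[1,0,0,-0.3,0]]])

```text
clock: 12.2
ee_pos: [648.0, -144.8, 126.4]
tcp_rot: [0.0, 0.999, 0.045, 0.001]
wrist_force: [-0.8, 0.6, 2.7]
opening: 43.9
grasp_force: 45.0
```

carry_out(motion=[[[1,0,0,0,0],[1,0,0,0,0],[1,0,0,0,0],[1,0,0,0,0]]], newtons=3)

```text
clock: 12.53
ee_pos: [648.0, -144.7, 126.3]
tcp_rot: [0.0, 0.999, 0.045, 0.001]
wrist_force: [-0.5, 0.9, 4.6]
opening: 43.8
grasp_force: 3.0
```

```bash
cat >> h.py <<'E'
def pose(n,o,yaw,cams=("wrist",)):
    """controller keys face seen in the rest frame: tilt, offsets"""
    c,s=np.cos(np.radians(35)),np.sin(np.radians(35)); u=np.array([np.cos(yaw),np.sin(yaw),0]); z0=np.array([0,0,1.])
    M=np.c_[c*u+s*z0,np.cross(z0,u),-s*u+c*z0]
    for cam in cams:
        p,d,cp,X=shot(cam); t=env.trace(n,cam)
        if not t: print(cam,"none"); continue
        m=cv2.dilate(t[0]["region"].astype(np.uint8),np.ones((7,7)))>0; L=(X[m&(d>0)]-np.array(o))@M
        L=L[(abs(L[:,1])<40)&(L[:,0]>-30)&(L[:,0]<160)]
        Q=L[(L[:,2]>24)&(L[:,2]<38)]
        for _ in range(3):
            a,*_r=np.linalg.lstsq(np.c_[Q[:,:2],np.ones(len(Q))],Q[:,2],rcond=None); r=Q[:,2]-np.c_[Q[:,:2],np.ones(len(Q))]@a; Q=Q[abs(r)<1.5]
        rc=cv2.minAreaRect(Q[:,:2].astype(np.float32))
        print(cam,len(Q),"pitch,roll deg",np.round(np.degrees(a[:2]),1),"z mid",round(a[2]+a[0]*60,1),"x",np.round(np.percentile(Q[:,0],[.5,99.5]),1),"y",np.round(np.percentile(Q[:,1],[.5,99.5]),1),"rect",np.round(rc[0],1),np.round(rc[1],1),round(rc[2],1))
    return p
E
python3 - <<'E'
from h import *
s=env.read_state(); print(np.round(s["ee_pos"],1),np.round(s["wrist_force"],1),s["grasp_force"])
pose("blue_controller",[572.6,-151.5,45],.09,("wrist","side"))
E
```

```text
[ 648.  -144.7  126.3] [-0.5  0.9  4.6] 3.0004242807626724
wrist 4773 pitch,roll deg [-1.7  0. ] z mid 30.9 x [  5.2 121.3] y [-22.3  21.6] rect [63.1  0.1] [ 44.6 118.9] 89.5
side 231 pitch,roll deg [-1.2  2.5] z mid 31.9 x [  1.7 111.5] y [-23.8  22.8] rect [57.2 -2.1] [113.   47.4] 3.2
```

carry_out(motion=[[[1,0,0,0.1,0],[1,0,0,0.1,0],[1,0,0,0.2,0],[1,0,0,0.2,0]]], newtons=3)

```text
clock: 13.07
ee_pos: [647.1, -144.6, 126.9]
tcp_rot: [-0.0, 0.999, 0.045, -0.001]
wrist_force: [0.5, 0.2, -1.7]
opening: 44.1
grasp_force: 3.0
```

carry_out(motion=[[[0.05,0,0,0,0],[-0.2,0,0,0,0],[-0.5,0,0,0,0],[-0.5,0,0,0,0],[-0.5,0,0,0,0],[-0.5,0,0,0,0],[-0.5,0,0,0,0]]])

```text
clock: 13.65
ee_pos: [647.6, -144.7, 127.6]
tcp_rot: [0.0, 0.999, 0.045, 0.0]
wrist_force: [1.3, 1.0, -0.4]
opening: 69.2
grasp_force: 0.0
```

```bash
python3 - <<'E'
from h import *
s=env.read_state(); print(np.round(s["ee_pos"],1),np.round(s["wrist_force"],1),s["opening"])
p=pose("blue_controller",[572.6,-151.5,45],.09,("wrist",)); cv2.imwrite("pics/w3.png",p[:,:,::-1])
E
```

```text
[ 647.6 -144.7  127.6] [ 1.3  1.  -0.4] 69.23070205067899
wrist 4101 pitch,roll deg [-0.1  0.2] z mid 29.9 x [  3.3 120.6] y [-21.4  21.2] rect [61.5 -0.3] [120.1  43.5] 0.3
```

View pics/w3.png

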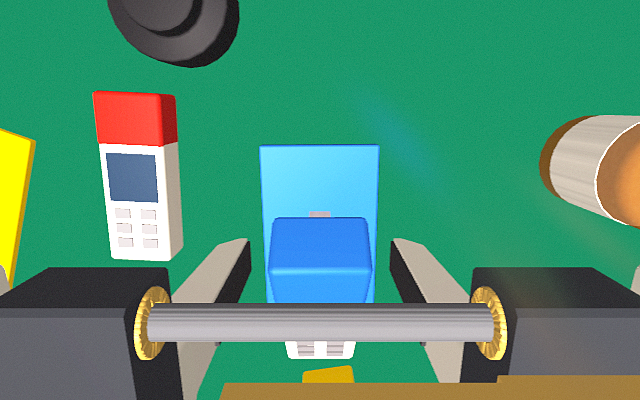

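carry_out(motion=[[[-0.5,0,0,2,0],[-0.5,0,0,5,0],[-1,0,0,8,0],[-1,-3,-0.4,8,0.1],[-1,-6.5,-0.9,8,0.159],[-1,-10,-1.4,8,0.159],[-1,-13.5,-1.9,7,0.159],[-1,-16.85,-2.35,4,0.159],[-1,-16.85,-2.35,0,0.159],[-1,-16.85,-2.35,-4.6,0.159],[-1,-16.85,-2.35,-4.6,0.159],[-1,-16.85,-2.35,-4.6,0.159]]])

```text
clock: 14.75
ee_pos: [476.6, -167.1, 79.0]
tcp_rot: [-0.002, 0.992, 0.124, -0.003]
wrist_force: [0.3, 0.0, 0.4]
opening: 93.1
grasp_force: 0.0
```

```bash
python3 - <<'E'
from h import *
controller("yellow_controller")
s=env.read_state(); R_=rot(s["tcp_rot"]); print(s["clock"],np.round(s["ee_pos"],1),"tooly ang",round(np.arctan2(R_[1,1],R_[0,1]),3),s["wrist_force"])
E
```

```text
yellow_controller wrist 0.64 12912 c [ 463.  -172.4] wh [64.1 45. ] a 0.252
head 4517 [ 478.8 -168.6] along 16.3
yaw 0.252
14.85 [ 480.4 -168.6   83.6] tooly ang -1.322 [0.23956924 0.13369747 0.44382857]
```

carry_out(motion=[[[-1,0,0,-3,0],[-1,0,0,-5,0],[0,0,0,-6.15,0],[1,0,0,-6.15,0],[1,0,0,-6.15,0],[1,0,0,-6.15,0],[1,0,0,-6.15,0],[1,0,0,-6.15,0],[1,0,0,-6.15,0],[1,0,0,-6.15,0],[1,0,0,-6.15,0],[1,0,0,-6.15,0]]], newtons=4)

```text
clock: 15.85
ee_pos: [479.4, -168.3, 20.5]
tcp_rot: [0.0, 0.992, 0.124, 0.0]
wrist_force: [-0.9, 0.6, 4.1]
opening: 44.0
grasp_force: 4.0
```

carry_out(motion=[[[1,0,0,0.1,0],[1,-0.1,-0.03,0.6,0],[1,-0.3,-0.08,1.2,0],[1,-0.5,-0.13,1.79,0],[1,-0.78,-0.2,2.4,0],[1,-1.05,-0.27,3.0,0],[1,-1.31,-0.33,3.46,0],[1,-1.7,-0.43,4.0,0],[1,-2.05,-0.52,4.5,0],[1,-2.38,-0.61,4.97,0],[1,-2.8,-0.71,5.45,0],[1,-3.2,-0.82,5.84,0]]], newtons=4)

```text
clock: 16.85
ee_pos: [446.9, -176.6, 79.1]
tcp_rot: [0.0, 0.992, 0.124, 0.0]
wrist_force: [0.6, -0.3, -1.3]
opening: 43.9
grasp_force: 4.0
```

carry_out(motion=[[[1,0,0,0,0],[1,0,0,0,0],[1,0,0,0,0]]], newtons=4)

```text
clock: 17.1
ee_pos: [447.3, -176.6, 78.6]
tcp_rot: [0.0, 0.992, 0.124, 0.0]
wrist_force: [1.6, -0.4, 0.9]
opening: 43.8
grasp_force: 4.0
```

carry_out(motion=[[[1,0,0,0,0],[1,0,0,0,0],[1,0,0,0,0],[1,0,0,1,0],[1,0,0,3,0],[1,0,0,6,0],[1,0,0,10,0],[1,0,0,13,0],[1,0,0,15,0],[1,0,0,15,0],[1,0,0,15,0]]], newtons=45)

```text
clock: 18.02
ee_pos: [447.5, -176.5, 229.3]
tcp_rot: [0.0, 0.992, 0.124, 0.001]
wrist_force: [-0.3, -0.9, -3.0]
opening: 43.9
grasp_force: 45.0
```

```bash
python3 - <<'E'
from h import *
held("yellow_controller")
L=np.load("held_wrist.npy"); q=L[:,[0,2]]
for lab,f in (("keys",lambda t:(-np.sin(t),-np.cos(t))),("end",lambda t:(np.cos(t),-np.sin(t)))):
    b=(0,)
    for th in np.radians(np.arange(10,60,.5)):
        k=q@np.array(f(th)); h,e=np.histogram(k,np.arange(-60,60,1.)); j=(h[:-1]+h[1:]).argmax()
        if h[j]+h[j+1]>b[0]: b=(h[j]+h[j+1],np.degrees(th),np.median(k[(k>e[j])&(k<e[j+2])]),np.percentile(k,[1,50,99]))
    print(lab,b)
E
```

```text
18.0167 [ 447.5 -176.5  229.3] tooly -1.322 43.90648227870494 44.99919354915619 [-0.34 -0.87 -2.99]
wrist 0.74 9638 plane n,tilt,off (np.int64(3949), np.float64(34.0), np.float64(7.0)) x [-88.  22.] y [-21.  21.] z [-12.  51.]
scene 0.72 124 plane n,tilt,off (np.int64(17), np.float64(90.0), np.float64(-11.0)) x [-76.  22.] y [-27.  15.] z [-11.  64.]
side 0.6 818 plane n,tilt,off (np.int64(233), np.float64(34.5), np.float64(7.0)) x [-92.  -6.] y [-22.  23.] z [-4. 71.]
keys (np.int64(3949), np.float64(34.0), np.float64(7.316665142141309), array([-20.46371332,   4.51526726,   8.31271537]))
end (np.int64(4817), np.float64(36.0), np.float64(12.16994938359316), array([-101.33770459,   11.50334223,   13.54008849]))
```

carry_out(motion=[[[1,1,1.5,0,-0.04],[1,2.8,4.3,0,-0.09],[1,4.6,7.1,0,-0.15],[1,6.4,9.9,0,-0.21],[1,8.2,12.7,0,-0.27],[1,10,15.5,0,-0.33],[1,11.8,18.3,0,-0.39],[1,13.6,21.1,0,-0.45],[1,15.4,23.9,0,-0.514],[1,17.2,26.7,0,-0.514],[1,19,29.3,0,-0.514],[1,19.74,30.47,0,-0.514]]])

```text
clock: 19.32
ee_pos: [645.2, 131.8, 226.6]
tcp_rot: [-0.0, 0.991, -0.131, -0.001]
wrist_force: [0.7, 0.0, -2.4]
opening: 43.4
grasp_force: 45.0
```

carry_out(motion=[[[1,0,0,-1,0],[1,0,0,-3,0],[1,0,0,-5,0],[1,0,0,-7,0],[1,0,0,-7,0],[1,0,0,-7,0],[1,0,0,-7,0]]])

```text
clock: 19.9
ee_pos: [644.6, 127.8, 159.0]
tcp_rot: [0.0, 0.991, -0.132, 0.0]
wrist_force: [-0.4, 0.1, -1.7]
opening: 43.6
grasp_force: 45.0
```

```bash
python3 - <<'E'
from h import *
s=env.read_state(); R_=rot(s["tcp_rot"]); print(s["clock"],np.round(s["ee_pos"],1),"tooly ang",round(np.arctan2(R_[1,1],R_[0,1]),3),s["wrist_force"])
# controller pose in a frame shifted 34 mm up from home, so numbers read as at touch-down
pose("yellow_controller",[571.8,148,45+s["ee_pos"][2]-126],-.265)
E
```

```text
19.9 [644.6 127.8 159. ] tooly ang -1.836 [-0.43915192  0.10447369 -1.6941022 ]
wrist 4469 pitch,roll deg [-1.1  0. ] z mid 31.0 x [  3.6 121.5] y [-22.4  21.3] rect [62.9 -1.3] [121.   44.5] 0.7
```

carry_out(motion=[[[1,0,0,-1,0],[1,0,0,-2,0],[1,0,0,-2.6,0],[1,0,0,-2.9,0],[1,0,0,-3.0,0],[1,0,0,-3.1,0],[1,0,0,-3.2,0],[1,0,0,-3.2,0],[1,0,0,-3.2,0]]])

```text
clock: 20.75
ee_pos: [644.7, 128.4, 126.7]
tcp_rot: [-0.0, 0.991, -0.132, 0.0]
wrist_force: [-0.3, -1.2, -2.3]
opening: 43.6
grasp_force: 45.0
```

carry_out(motion=[[[1,0,0,-0.1,0],[1,0,0,-0.1,0],[1,0,0,-0.1,0]]])

```text
clock: 21.0
ee_pos: [644.5, 128.3, 125.5]
tcp_rot: [0.0, 0.991, -0.132, 0.0]
wrist_force: [0.2, 0.3, -2.6]
opening: 43.7
grasp_force: 45.0
```

Not touching yet; go down in small steps.

carry_out(motion=[[[1,0,0,-0.1,0],[1,0,0,-0.1,0],[1,0,0,-0.1,0]]])

```text
clock: 21.25
ee_pos: [644.7, 128.4, 125.3]
tcp_rot: [-0.0, 0.991, -0.132, 0.0]
wrist_force: [-3.8, -0.2, 5.2]
opening: 43.7
grasp_force: 45.0
```

```bash
python3 - <<'E'
from h import *
s=env.read_state(); print(np.round(s["ee_pos"],1),np.round(s["wrist_force"],1))
pose("yellow_controller",[571.8,148,45],-.265)
s=env.read_state(); print(np.round(s["ee_pos"],1),np.round(s["wrist_force"],1))
E
```

```text
[644.7 128.4 125.3] [-3.8 -0.2  5.2]
wrist 4588 pitch,roll deg [-1.1  0. ] z mid 30.5 x [  3.3 121.1] y [-21.9  21.7] rect [62.4  0.5] [ 44.2 121.1] 89.4
[644.7 128.3 125.3] [-3.8 -0.6  5.5]
```

Contact is made, and the end is on target. Next I loosen the grip, ease up slightly and release.

carry_out(motion=[[[1,0,0,0,0],[1,0,0,0,0],[1,0,0,0.1,0],[1,0,0,0.1,0],[1,0,0,0.15,0],[1,0,0,0.15,0]]], newtons=3)

```text
clock: 21.85
ee_pos: [644.4, 128.4, 125.5]
tcp_rot: [-0.0, 0.991, -0.132, -0.0]
wrist_force: [0.3, 1.0, -2.9]
opening: 43.4
grasp_force: 3.0
```

carry_out(motion=[[[0.05,0,0,0,0],[-0.2,0,0,0,0],[-0.5,0,0,0,0],[-0.5,0,0,0,0],[-0.5,0,0,0,0],[-0.5,0,0,0,0],[-0.5,0,0,0,0]]])

```text
clock: 22.43
ee_pos: [644.6, 128.3, 126.0]
tcp_rot: [-0.0, 0.991, -0.132, 0.0]
wrist_force: [-0.5, 0.4, 0.4]
opening: 69.4
grasp_force: 0.0
```

```bash
python3 - <<'E'
from h import *
s=env.read_state(); print(s["clock"],np.round(s["ee_pos"],1),np.round(s["wrist_force"],1),s["opening"])
pose("yellow_controller",[571.8,148,45],-.265,("wrist","scene","side")); 
pose("blue_controller",[572.6,-151.5,45],.09,("scene","side"))
E
```

```text
22.4333 [644.6 128.3 126. ] [-0.5  0.4  0.4] 69.44248763583686
wrist 4053 pitch,roll deg [-0.2 -0. ] z mid 29.9 x [  2.9 120.6] y [-21.4  21.2] rect [61.3 -0.1] [ 43.7 119.5] 90.0
scene 51 pitch,roll deg [-0.5 -0.6] z mid 30.2 x [  2.  122.2] y [-31.9  35.6] rect [68.5 20. ] [ 70.4 121.1] 71.2
side 103 pitch,roll deg [0.1 4.9] z mid 31.1 x [ 2.1 96.9] y [-27.3  16.3] rect [50.5 -3.9] [44.7 97. ] 86.2
scene 66 pitch,roll deg [-1.1 -3. ] z mid 31.0 x [  4.1 122.9] y [-17.1  26.1] rect [63.4  3.1] [118.3  44.3] 3.6
side 256 pitch,roll deg [0.2 1.2] z mid 30.9 x [  1.5 118.6] y [-25.   21.6] rect [60.  -2.7] [118.1  47.9] 0.9
```

carry_out(motion=[[[-0.5,0,0,2,0],[-0.5,0,0,5,0],[-0.5,0,0,8,0],[0,0,0,11,0],[1,-0.8,-3,11,0.1],[1,-1.7,-6.5,11,0.2],[1,-2.6,-10,11,0.265],[1,-3.5,-13.5,11,0.265],[1,-4.4,-17,11,0.265],[1,-5.3,-20.5,11,0.265],[1,-6.2,-24,11,0.265],[1,-7.1,-27.5,11,0.265]]], newtons=10)

```text
clock: 23.93
ee_pos: [572.8, -148.2, 236.1]
tcp_rot: [0.0, 1.0, -0.0, 0.0]
wrist_force: [0.6, -0.5, 0.6]
opening: 14.3
grasp_force: 0.0
```

carry_out(motion=[[[1,-0.9,-3.5,0,0],[1,-1.8,-7,0,0],[1,-2.7,-10.5,0,0],[1,-3.6,-14,0,0],[1,-4.5,-17.5,0,0],[1,-5.4,-21.3,0,0],[1,-5.4,-21.3,0,0],[1,-5.4,-21.3,0,0],[1,-5.4,-21.3,0,0]]])

```text
clock: 24.68
ee_pos: [519.4, -359.5, 235.7]
tcp_rot: [-0.0, 1.0, -0.001, -0.0]
wrist_force: [-0.0, 0.2, -0.6]
opening: 0.7
grasp_force: 0.0
```

```bash
python3 - <<'E'
from h import *
s=env.read_state(); print(s["clock"],np.round(s["ee_pos"],1),s["opening"])
p,d,cp,X=shot("wrist"); cv2.imwrite("pics/w4.png",p[:,:,::-1])
for n in ("power_base","power_tip"):
    o=env.place_of(n,"wrist"); print(n,[(round(k["confidence"],2),np.round(k["position"]),np.round(ray(k["position"],cp,0 if "base" in n else 95),1)) for k in o[:2]])
t=env.trace("power_base","wrist"); print([(round(k["confidence"],2),np.round(k["position"]),k["region"].sum()) for k in t[:2]])
m=cv2.dilate(t[0]["region"].astype(np.uint8),np.ones((7,7)))>0; m&=d>0
B=rect(X[m],20,29); print("block",np.round(B[0],1),np.round(B[1],1),round(B[2],3))
hsv=cv2.cvtColor(p,cv2.COLOR_RGB2HSV); r=((hsv[...,0]<8)|(hsv[...,0]>172))&(hsv[...,1]>150)&(d>0)&(X[...,2]>70)&(X[...,2]<125)
Q=X[r]; print("red",len(Q),np.round(np.percentile(Q,[5,50,95],axis=0),1))
A=np.c_[2*Q,np.ones(len(Q))]; z,*_=np.linalg.lstsq(A,(Q**2).sum(1),rcond=None); print("sphere",np.round(z[:3],1),np.sqrt(z[3]+z[:3]@z[:3]))
E
```

```text
24.6833 [ 519.4 -359.5  235.7] 0.681300881293215
power_base [(0.74, array([328., 177.]), array([ 517.6, -368.9,    0. ]))]
power_tip [(0.93, array([330., 237.]), array([ 483.6, -368.2,   95. ]))]
[(0.91, array([327., 184.]), np.int64(3787))]
block [ 516.8 -362.4] [70.3 49.9] 0.177
red 359 [[ 483.4 -380.3   92.6]
 [ 488.9 -369.9   99. ]
 [ 493.4 -359.   103.5]]
sphere [ 643.6 -427.3  141.8] 171.14128715100776
```

View pics/w4.png

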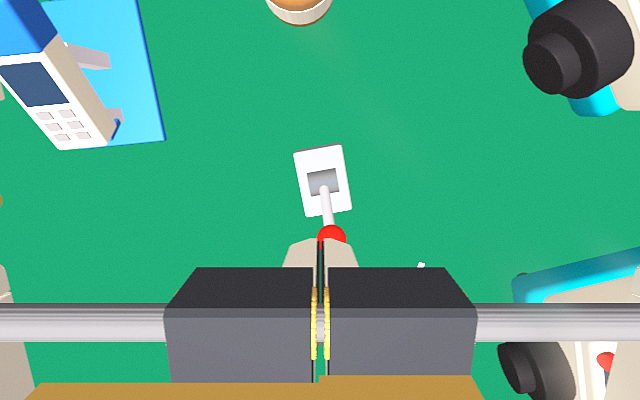

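carry_out(motion=[[[1,-3,-0.6,0,0.09],[1,-6,-1.2,0,0.177],[1,-7.75,-1.62,0,0.177],[1,-7.75,-1.62,-2,0.177],[1,-7.75,-1.62,-5,0.177],[1,-7.75,-1.62,-9,0.177],[1,-7.75,-1.62,-12,0.177],[1,-7.75,-1.62,-13.7,0.177],[1,-7.75,-1.62,-13.7,0.177]]])

```text
clock: 25.63
ee_pos: [439.9, -372.4, 93.7]
tcp_rot: [-0.003, 0.996, 0.089, -0.003]
wrist_force: [-0.4, 1.0, 0.2]
opening: 0.6
grasp_force: 0.0
```

carry_out(motion=[[[1,0.8,0.14,0,0],[1,1.6,0.28,0,0],[1,2.4,0.43,0,0],[1,3.2,0.57,0,0],[1,4,0.71,0,0],[1,4.8,0.85,0,0],[1,5.6,1.0,0,0],[1,6.4,1.14,0,0],[1,7.2,1.28,0,0],[1,8,1.42,0,0],[1,8.6,1.53,0,0],[1,8.9,1.58,0,0]]])

```text
clock: 26.63
ee_pos: [531.7, -359.7, 98.5]
tcp_rot: [-0.0, 0.996, 0.088, -0.0]
wrist_force: [-0.8, -0.2, -1.5]
opening: 0.6
grasp_force: 0.5
```

```bash
cat > tip.py <<'E'
from h import *
s=env.read_state(); print(s["clock"],np.round(s["ee_pos"],1),np.round(s["wrist_force"],2))
for c in ("wrist","side","scene"):
    env.snapshot(c); cp=env.camera_params(c); o=env.place_of("power_tip",c)
    print(c,[(round(k["confidence"],2),np.round((ray(k["position"],cp,95)-[516.8,-362.4,0])@[.984,.176,0],1)) for k in o[:2]])
E
python3 tip.py
```

```text
26.6333 [ 531.7 -359.7   98.5] [-0.76 -0.25 -1.45]
wrist [(0.56, np.float64(38.3))]
side [(0.54, np.float64(32.2))]
scene [(0.56, np.float64(30.6)), (0.24, np.float64(195.6))]
```

carry_out(motion=[[[1,-1,-0.18,0,0],[1,-3,-0.53,0,0],[1,-5,-0.88,2,0],[1,-7,-1.24,5,0],[1,-7,-1.24,9,0],[1,-7,-1.24,13,0],[1,-7,-1.24,14,0],[1,-7,-1.24,14,0],[1,-7,-1.24,14,0],[1,-7,-1.24,14,0]]])

```text
clock: 27.77
ee_pos: [460.0, -372.0, 237.1]
tcp_rot: [-0.001, 0.996, 0.088, -0.001]
wrist_force: [-0.0, 0.2, -0.6]
opening: 0.5
grasp_force: 0.0
```

```bash
python3 tip.py; python3 - <<'E'
from h import *
for n,o,y in (("yellow_controller",[571.8,148,45],-.265),("blue_controller",[572.6,-151.5,45],.09)): pose(n,o,y,("scene","side"))
p,d,cp,X=shot("scene"); cv2.imwrite("pics/end.png",cv2.resize(p[110:290,210:450,::-1],None,fx=3,fy=3))
E
```

```text
27.7667 [ 460.  -372.   237.1] [-0.03  0.16 -0.57]
wrist [(0.66, np.float64(36.2))]
side [(0.56, np.float64(36.8)), (0.2, np.float64(126.1))]
scene [(0.56, np.float64(35.4))]
scene 118 pitch,roll deg [-0.9 -3.9] z mid 31.1 x [  2.7 124.9] y [-18.6  26.8] rect [62.6  6.2] [ 43.9 124.3] 86.7
side 110 pitch,roll deg [0.2 4.1] z mid 31.2 x [ 12.8 119.4] y [-27.   17.9] rect [65.8 -4.6] [ 45.1 107.5] 89.4
scene 61 pitch,roll deg [-1.2 -2.8] z mid 30.8 x [  9.6 122.2] y [-19.2  25.5] rect [66.   1.7] [114.1  45.8] 1.9
side 302 pitch,roll deg [0.1 2.6] z mid 30.8 x [  1.1 119.3] y [-24.6  20.4] rect [60.3 -2.4] [119.7  46.2] 1.0
```

View pics/end.png

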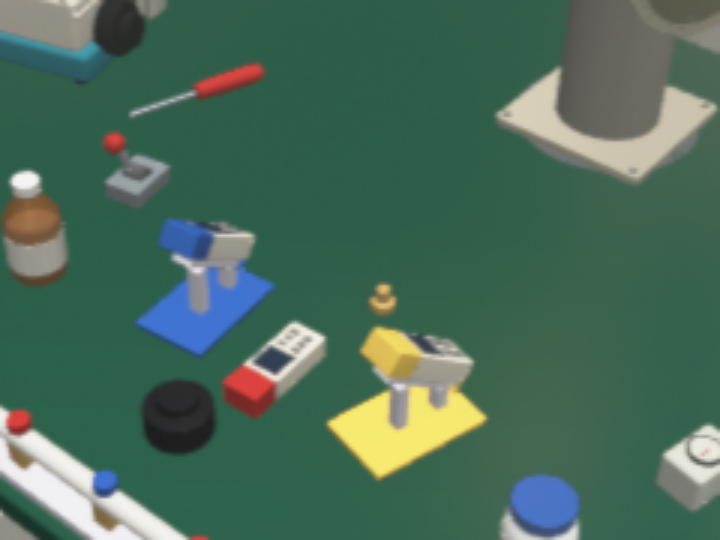

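The end picture shows both controllers seated flat on their own rests, blue at (205,240) and yellow at (415,355). The lever ball at (115,142) leans away from the robot, and the bystanders look undisturbed. I'm handing in.

```bash
python3 -c "
from bench import env
print(env.hand_in())"
```

```text
the job is handed in; nothing more can be done
None
```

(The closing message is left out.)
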